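# Band onto the mandrel, mandrel out of its stand and held level

## Robot

A 7-joint arm with a two-finger parallel gripper is mounted at the origin on the work surface. World frame = base frame: x ahead of the robot, y to its left, z up, the work surface at z = 0. Lengths are in m, angles in rad, forces in N, time in s.
With the tool pointing down it reaches from about 0.4 to 0.85 m from the base axis. Payload 10.4 kg.
Tool frame: the origin (TCP) lies between the finger pads; the fingertips stand 19 mm ahead of it and the grasp point (between the pads) is the TCP (manip.tip_reach is the z of the fingertips in the tool frame, in m); z points along the fingers, y is the direction in which the jaws open and shut (so a half turn about z gives the same grasp; the last joint's range is limited). The gripper opens to 85 mm and grips with 20 to 120 N. Pads are 22 mm wide; open, the fingers measure 114 mm over their backs; the gripper's body (76 mm by 85 mm) begins 54 mm behind the grasp point. The pads swing forward as they close: fully open they stand 13 mm farther back than shut.
Start: joints at [1.175, 0.332, -0.065, 1.46, 0.022, 1.35, -0.088], TCP at [0.228, -0.582, 0.25] pointing down, gripper open.
Joint ranges: [-2.6, 2.6], [-0.5, 2.12], [-1.47, 1.34], [0.16, 2.42], [-1.27, 4.41], [0.06, 2.06], [-2.6, 2.6]. Speed limits (rad/s): [2.22, 2.22, 2.79, 2.79, 3.14, 3.14, 3.14].

## Interface

Orientations are given as a unit quaternion [x, y, z, w].
In Python, from workcell import sensors, cams, manip gives the robot as it stands.
- The arm moves only by the shell command python3 -m jog 'ROWS' [FORCE]. ROWS is JSON, a list of rows, each a list of 3 entries, a list of its own where there are three numbers: the shift along the world's x, y, z in m, then the turn, a rotation vector about the world's x, y, z in rad, then the opening in per cent of the stroke, from 0 (shut) to 100 (fully open). In form: [[[dx, dy, dz], [wx, wy, wz], grip], ...]. A call has 1 to 5 rows; each row shifts and turns the pose as measured when the row begins; what a row does not reach is not made up. A row lasts 1/8 s, in which the tool goes at most 62.5 mm and 10.7 degrees, less where a joint would pass 70% of its speed; a pose out of reach is approached as far as the arm can. A call with a gripper value outside its range is refused whole. The fingers move at their own pace and stop on an object; FORCE is the grip in N (left out, the last holds). Time passes only in rows, so rows that do not move let the fingers close. It gives the time, the measured TCP pose, the force and the opening at its end, in the units of the state.
- sensors.get_obs(): the state, without advancing time (a new reading comes with each control period).
- cams.camera(name): name is "scene" or "top"; returns (picture, depth): 480x640x3 uint8, red, green, blue; 480x640 float32, m along the optical axis (not along the pixel's ray), 0 where there is no reading.
- cams.camera_model(name): a dict with "intrinsics" (3x3 intrinsics, pixels), "view" (4x4, takes a point from world to camera coordinates). Camera axes: x right, y down, z forward; pixel columns grow to the right and rows downward; lengths in m; the calibration is good to about 2 mm. A picture is of the moment at which its call begins. camera_model takes no time and is no camera call.
- manip.hand_in(): hands the job in, once; it reports no verdict.
The state is a dict: "clock": time; "joint_pos": joint angles; "joint_velocities": joint speeds; "tau": joint torques, N m; "position": TCP position; "ee_rot": TCP orientation; "ft_force": force on the tool from outside, world axes, zero at the start; "torque": the same for the moment, N m; "grip_width": opening from 0.0 (shut) to 1.0 (fully open).
Only numpy, scipy, OpenCV 4.12 (cv2) and the standard library are available. Lean on these libraries where they do the work, as an engineer would, in place of code of your own. Each camera call takes 0.05 s, during which the arm holds its last target.

## Task

Lift the silver band out of the round cavity of the steel die and slip it over the stepped wooden mandrel standing in the two-hole wooden stand, letting go of it so that it sits down on the mandrel's collar. Then draw the mandrel up out of the stand with the band still on it, lay it over until it is level (within 20 degrees) and finish while holding it there still, every part of it at least 13 cm above the bench and the band still sitting round the thick step beside the collar. Leave everything else on the bench, the punch in the other hole included, where it stands.

Things in the scene. Friction and masses are not known exactly. Their poses are not given: they have to be found in the camera images.
- die: Square dark steel forming die, 100 x 100 mm, 35 mm high, fixed to the bench, flat on top with four flush screw heads. In the middle of its top a round cavity, 49 mm across and 10 mm deep. Origin: centre of its underside; z up. Its yaw varies.
- band: Plain silver-coloured open ring (napkin-ring size): outside diameter 46 mm, bore 41 mm, 24 mm high, about 70 g. At the start it lies flat in the die's cavity, its underside 25 mm above the bench, and stands 14 mm proud of the die's top. Origin: centre of its underside, z along its axis.
- holder: Dark wooden stand, fixed to the bench, 90 mm (its x) by 160 mm (its y), 70 mm high, with two upright through holes of 27 mm diameter at y = -40 and +40 mm from its middle. The mandrel is in one of them and the punch in the other (either way round). Origin: centre of its underside; z up. Its yaw varies.
- mandrel: Loose stepped mandrel of pale wood, about 120 g, round about its z axis, standing nose up in the stand. Origin: on the axis at the underside of its collar, which rests on the stand's top (70 mm above the bench at the start). Along z: shank 24 mm diameter from -55 to 0 mm, in the hole, slightly loose; collar 50 mm diameter from 0 to 12; step 34 mm diameter from 12 to 42; above it cone and nose.
- mandrel_seat (a point): Point on the mandrel's axis at the top face of the collar, 12 mm above the mandrel's origin (82 mm above the bench at the start): the band's underside belongs here, round the step.
- mandrel_tip (a point): Top end of the mandrel's nose, on the axis, 102 mm above the mandrel's origin. The cone narrows from 34 to 22 mm diameter between 42 and 54 mm above the origin; from there to the tip the nose is 22 mm in diameter.
- mandrel_butt (a point): Bottom end of the mandrel's shank, on the axis, 55 mm below the mandrel's origin.
- punch: Steel doming punch in the other hole of the stand, at most 36 mm in diameter; it stands 38 mm above the stand's top. Origin: on its axis at the stand's top. To be left alone.
- spare_band: Small brass ring, 34 mm across, 12 mm high, lying on the bench between die and stand. Origin: centre of its underside. To be left alone.
- pot: Small open brass cup, 54 mm across, 35 mm high. Origin: centre of its underside. To be left alone.
- jar: Glass jar, 56 mm across, 60 mm high, beyond the die and stand. Origin: centre of its underside. To be left alone.
- hammer: Small hammer lying along x on the right of the bench. To be left alone.
- brush: Brush lying along x on the left of the bench. To be left alone.
Things that resemble listed ones, but are neither listed nor needed, are in the scene too. Of the things like the band, leave any that is orange; of the rest the smaller one is meant. Leave any black look-alike of the mandrel alone.

How it is judged:
On the way, in this order (a step that is already met when the one before it is completed fails the run):
1. the band is held by the gripper, lifted clear out of the die's cavity (z of band in the frame of die above 0.045 m and contact force between the fingers and band above 0.5 N), for 0.1 s.
2. the band sits round the mandrel's step down on the collar, let go, while the mandrel stands in its stand (z of band in the frame of mandrel between 0.009 and 0.015 m and x of band in the frame of mandrel between -0.006 and 0.006 m and y of band in the frame of mandrel between -0.006 and 0.006 m and contact force between the fingers and band below 0.1 N and z of mandrel in the frame of holder below 0.076 m and angle between mandrel's own z axis and vertical below 0.12 rad), for 0.2 s.
At the end, for the whole second after the job is handed in: The gripper still holds the mandrel, at rest (under 30 mm/s), its axis within 0.36 rad (just over 20 degrees) of level, both its ends at least 130 mm above the bench, touching neither stand nor die; the band is still round the mandrel's step, its underside not more than 23 mm from the collar (height (world z) of each of mandrel_tip, mandrel_butt above 0.13 m and height (world z) of band above 0.11 m and angle between mandrel's own z axis and vertical between 1.211 and 1.931 rad and contact force between the fingers and mandrel above 1 N and contact force between mandrel and holder below 0.1 N and contact force between mandrel and die below 0.1 N and linear speed of mandrel below 0.03 m/s and z of band in the frame of mandrel between 0.006 and 0.035 m and x of band in the frame of mandrel between -0.009 and 0.009 m and y of band in the frame of mandrel between -0.009 and 0.009 m); the arm keeps its last pose, push and grip.
It fails at once if the punch is disturbed (moved more than 25 mm) (distance of punch from where it was at the start of the episode above 0.025 m).
It fails at once if another loose thing on the bench is disturbed (moved more than 25 mm) (distance of any of spare_band, pot, jar, hammer, brush from where it was at the start of the episode above 0.025 m).
It also fails if it takes over 64 s, if anything falls off the work surface, if the arm or the gripper's body presses on something with over 40 N, if the wrist force passes 120 N, or if a joint passes its speed limit or range.

## Working session

There is one attempt and no reset: what is moved stays moved. The work goes in short steps, Python scripts to look and compute and a shell command to move; the robot and the scene stay as the last step left them, time stands still between calls to the robot, and variables do not carry over. Pictures are saved under pics/ and viewed, and the job is handed in when it is done.

```bash
ls; mkdir -p pics
python3 - <<'E'
from workcell import sensors, cams, manip
import cv2, numpy as np
print(sensors.get_obs()); print(manip.tip_reach)
for n in ("scene","top"):
    p,d=cams.camera(n); m=cams.camera_model(n)
    cv2.imwrite(f"pics/{n}0.png",p[:,:,::-1]); np.savez(f"{n}0.npz",p=p,d=d,K=m["intrinsics"],V=m["view"])
    print(n,m, (d==0).mean())
E
```

```text
pics
{'clock': 0.0, 'joint_pos': array([ 1.17538499,  0.33289141, -0.06470542,  1.46096156,  0.02156815,
        1.34989757, -0.08852704]), 'joint_velocities': array([-2.61271235e-04, -3.79680612e-04,  1.15169863e-03,  1.28963754e-03,
       -1.48716025e-03,  1.25541478e-03, -9.01808491e-05]), 'tau': array([-7.35843023e-04, -6.25440001e+01,  4.87450801e-02, -3.91593862e+01,
        1.59765274e-02,  1.02228834e-02,  6.42565783e-05]), 'position': array([ 0.22752447, -0.58173032,  0.24949405]), 'ee_rot': array([ 9.82677144e-01,  1.85324297e-01, -1.53068885e-04, -7.15807573e-04]), 'ft_force': array([-0.00410922, -0.08335019, -0.55726753]), 'torque': array([0.0407368 , 0.01476435, 0.02669599]), 'grip_width': 0.9979961134909362}
0.019
scene {'intrinsics': array([[439.7661626 ,   0.        , 322.61921404],
       [  0.        , 439.7661626 , 237.91087693],
       [  0.        ,   0.        ,   1.        ]]), 'view': array([[-0.3257213 ,  0.94541937,  0.00937223,  0.16996549],
       [ 0.64293904,  0.22875526, -0.73095856, -0.28091012],
       [-0.69320634, -0.232063  , -0.68235749,  1.40672581],
       [ 0.        ,  0.        ,  0.        ,  1.        ]])} 0.004020182291666666
top {'intrinsics': array([[581.9950826 ,   0.        , 316.79986794],
       [  0.        , 581.9950826 , 244.6534094 ],
       [  0.        ,   0.        ,   1.        ]]), 'view': array([[-0.01712056, -0.99967211, -0.01904087,  0.01301824],
       [-0.99131007,  0.01945537, -0.13009934,  0.55320114],
       [ 0.13042713,  0.01664804, -0.99131812,  1.28376867],
       [ 0.        ,  0.        ,  0.        ,  1.        ]])} 0.003955078125
```

View pics/scene0.png

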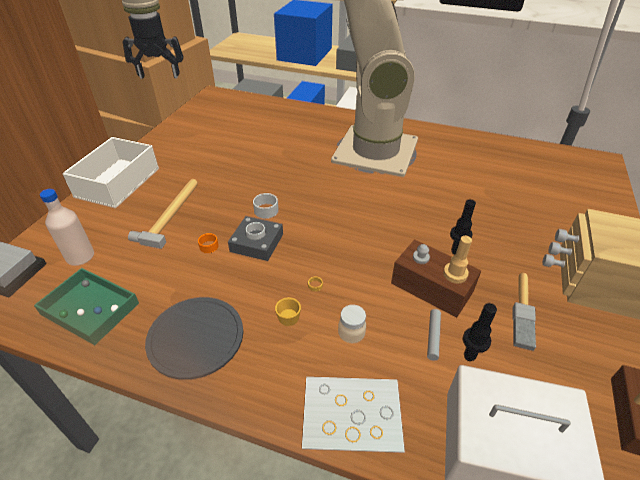

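View pics/top0.png

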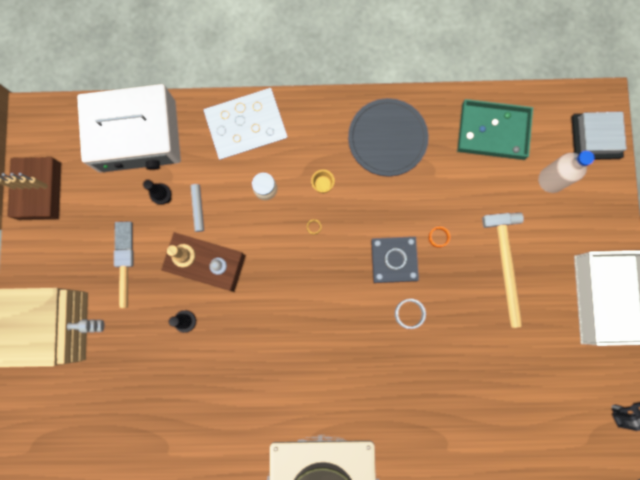

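The top view shows three things like the band: a silver ring in the die at (396,259), a larger silver ring on the bench at (411,313) and an orange one at (439,237). The one meant is the smaller, non-orange ring in the die. The pale mandrel stands in the stand at (180,253) and the punch at (217,265). The two black look-alikes are at (182,321) and (158,193). I'll confirm in a crop and measure.

```bash
cat > h.py <<'E'
import numpy as np, cv2
def load(n,k=0):
    z=np.load(f"{n}{k}.npz"); return z["p"],z["d"],z["K"],z["V"]
def cloud(d,K,V):
    v,u=np.mgrid[:480,:640]; c=np.stack([(u-K[0,2])/K[0,0]*d,(v-K[1,2])/K[1,1]*d,d],-1)
    return (c-V[:3,3])@V[:3,:3]
def ray(u,v,z,K,V):
    R=V[:3,:3];o=-R.T@V[:3,3]; r=R.T@np.array([(u-K[0,2])/K[0,0],(v-K[1,2])/K[1,1],1.]); return o+r*(z-o[2])/r[2]
def snap(k):
    from workcell import cams
    for n in("scene","top"):
        p,d=cams.camera(n);m=cams.camera_model(n)
        cv2.imwrite(f"pics/{n}{k}.png",p[:,:,::-1]);np.savez(f"{n}{k}.npz",p=p,d=d,K=m["intrinsics"],V=m["view"])
def crop(n,k,u,v,w,h,s,name):
    p=load(n,k)[0][v:v+h,u:u+w,::-1]; cv2.imwrite(f"pics/{name}.png",cv2.resize(p,None,fx=s,fy=s,interpolation=cv2.INTER_CUBIC))
E
python3 - <<'E'
from h import *
crop("top",0,150,200,130,130,4,"c1"); crop("top",0,360,210,110,130,4,"c2")
for n in("top","scene"):
    p,d,K,V=load(n); c=cloud(d,K,V)
    hsv=cv2.cvtColor(p,cv2.COLOR_RGB2HSV)
    for (nm,u,v) in ([("die",380,245),("ring",396,249),("big",411,300),("stand",200,270),("collar",190,257),("tip",173,251),("punch",217,265)] if n=="top" else [("tip",465,240),("ring",256,225),("punch",421,250)]):
        print(n,nm,c[v,u].round(4),p[v,u])
    # silver ring mask: low sat bright
    m=((hsv[...,1]<60)&(hsv[...,2]>110)).astype(np.uint8)
    cs,_=cv2.findContours(m,cv2.RETR_EXTERNAL,cv2.CHAIN_APPROX_NONE)
    for q in cs:
        if 60<cv2.contourArea(q)<1200:
            x,y,w,h=cv2.boundingRect(q); (cx,cy)=(x+w/2-.5,y+h/2-.5)
            print(n,"sil",x,y,w,h,ray(cx,cy,.049,K,V).round(4))
E
```

```text
top die [ 0.5498 -0.1402  0.036 ] [117 124 133]
top ring [ 0.5383 -0.1744  0.0493] [166 173 179]
top big [ 0.4247 -0.206   0.0317] [202 200 198]
top stand [0.4978 0.2615 0.0672] [125  78  56]
top collar [0.5253 0.2802 0.0833] [215 180 125]
top tip [0.5287 0.2951 0.1683] [242 218 154]
top punch [0.5048 0.2172 0.1022] [186 189 189]
top sil 66 319 29 14 [0.3808 0.5321 0.049 ]
top sil 395 299 31 30 [ 0.3945 -0.2002  0.049 ]
top sil 209 257 18 18 [0.5089 0.2262 0.049 ]
top sil 114 222 19 45 [0.5618 0.4408 0.049 ]
top sil 483 213 41 14 [ 0.6004 -0.4163  0.049 ]
top sil 191 184 13 48 [0.6422 0.2736 0.049 ]
top sil 252 172 24 26 [0.6924 0.1218 0.049 ]
top sil 540 153 48 38 [ 0.7078 -0.559   0.049 ]
top sil 356 143 62 20 [ 0.7612 -0.1605  0.049 ]
top sil 355 121 34 21 [ 0.8129 -0.1277  0.049 ]
top sil 361 110 51 11 [ 0.8503 -0.1623  0.049 ]
scene tip [0.5332 0.294  0.1711] [231 193 120]
scene ring [ 0.4975 -0.1813  0.0398] [144 140 132]
scene punch [0.5173 0.2168 0.1037] [151 144 138]
scene sil 429 309 12 49 [0.676  0.2787 0.049 ]
scene sil 341 305 25 25 [0.6916 0.1213 0.049 ]
scene sil 515 302 21 46 [0.5975 0.4425 0.049 ]
scene sil 545 254 20 12 [0.3886 0.5041 0.049 ]
scene sil 413 244 17 20 [0.4702 0.2176 0.049 ]
scene sil 551 242 21 12 [0.3421 0.5198 0.049 ]
scene sil 0 242 36 46 [ 0.7998 -0.6095  0.049 ]
scene sil 128 231 38 18 [ 0.6383 -0.3933  0.049 ]
scene sil 558 229 21 13 [0.2905 0.5378 0.049 ]
scene sil 245 222 21 18 [ 0.5255 -0.1697  0.049 ]
scene sil 45 198 42 49 [ 0.6512 -0.6141  0.049 ]
scene sil 253 193 25 25 [ 0.4291 -0.1876  0.049 ]
scene sil 380 139 21 20 [0.0555 0.0532 0.049 ]
scene sil 131 11 26 8 [-0.7726 -1.4097  0.049 ]
scene sil 313 0 42 51 [-0.9605 -0.455   0.049 ]
scene sil 198 0 34 49 [-0.7693 -1.0016  0.049 ]
```

View pics/c1.png

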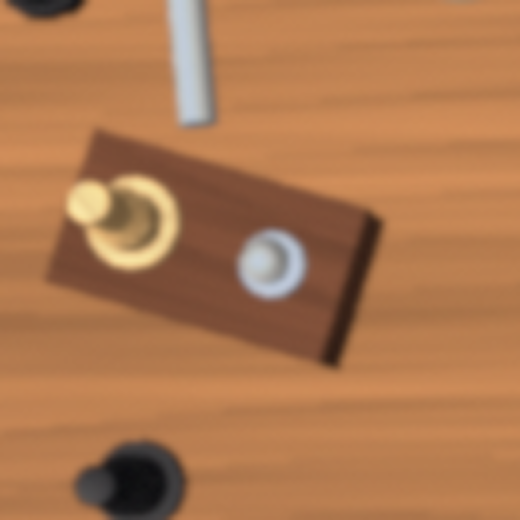

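View pics/c2.png

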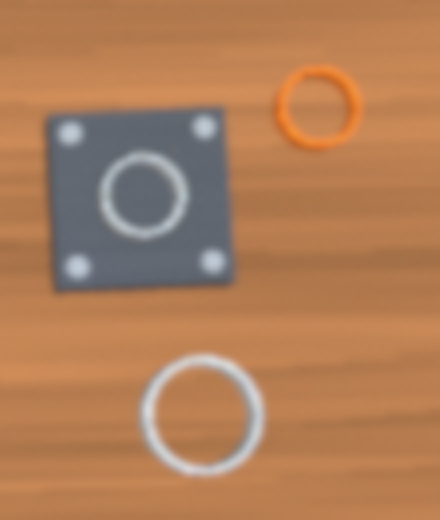

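Run:
```python
from h import *
for n in("top","scene"):
    p,d,K,V=load(n); c=cloud(d,K,V)
    def near(x,y,r,z0,z1): return (np.hypot(c[...,0]-x,c[...,1]-y)<r)&(c[...,2]>z0)&(c[...,2]<z1)
    hsv=cv2.cvtColor(p,cv2.COLOR_RGB2HSV)
    def rect(m,nm):
        q=c[m]; 
        if len(q)<5: print(n,nm,len(q)); return
        r=cv2.minAreaRect((q[:,:2]*1000).astype(np.float32)); print(n,nm,len(q),"med",np.median(q,0).round(4),"rect",np.round(r[0],1),np.round(r[1],1),round(r[2],1))
    rect(near(.52,-.173,.03,.043,.056),"ringtop")
    rect(near(.52,-.173,.08,.03,.041),"die top")
    rect(near(.51,.26,.11,.06,.076),"stand top")
    wood=(hsv[...,0]>12)&(hsv[...,2]>150)
    for a,b in((.078,.088),(.09,.105),(.11,.125),(.125,.15),(.15,.165),(.166,.18)): rect(near(.515,.285,.05,a,b)&wood,f"mand {a}")
    rect(near(.505,.22,.03,.1,.115)&~wood,"punch")
    rect(near(.505,.22,.03,.08,.115)&(hsv[...,1]<80),"punch")
```

```text
top ringtop 80 med [ 0.5167 -0.1714  0.048 ] rect [ 517.3 -171.7] [44.5 43.4] 88.2
top die top 1533 med [ 0.5169 -0.1717  0.0345] rect [ 518.  -172.2] [100.6 100.2] 1.7
top stand top 2335 med [0.5125 0.2521 0.0694] rect [484. 271.] [162.2 163. ] 72.2
top mand 0.078 152 med [0.5232 0.2876 0.0822] rect [529.4 295.2] [45.4 48.5] 71.7
top mand 0.09 13 med [0.5159 0.2891 0.095 ] rect [525.7 287.2] [11.7 31.8] 66.1
top mand 0.11 72 med [0.5215 0.2908 0.1158] rect [529.  293.8] [26.  33.1] 72.4
top mand 0.125 4
top mand 0.15 8 med [0.5205 0.2933 0.1583] rect [527.5 291.9] [ 7.8 21.1] 64.0
top mand 0.166 92 med [0.5304 0.2964 0.171 ] rect [530.3 296.9] [21.1 20.3] 5.9
top punch 21 med [0.5112 0.2128 0.1022] rect [510.1 218. ] [22.9 10.9] 57.4
top punch 126 med [0.5053 0.2191 0.1013] rect [505.4 219.3] [28.3 28.5] 72.7
scene ringtop 108 med [ 0.5156 -0.1756  0.0474] rect [ 517.  -173.8] [48.3 43.2] 26.1
scene die top 1063 med [ 0.5285 -0.1702  0.0352] rect [ 515.8 -174.3] [105.8 101.8] 1.6
scene stand top 1936 med [0.532  0.2547 0.0701] rect [484.  267.1] [160.9 165.5] 72.4
scene mand 0.078 154 med [0.5421 0.2963 0.0823] rect [534.4 294.7] [47.8 39.4] 84.1
scene mand 0.09 44 med [0.5428 0.3036 0.0979] rect [540.1 294. ] [32.9 15.6] 84.6
scene mand 0.11 99 med [0.5413 0.2979 0.1167] rect [535.5 294.9] [31.9 24.3] 83.7
scene mand 0.125 35 med [0.5369 0.3018 0.1381] rect [536.3 300.6] [ 5.8 15.6] 28.8
scene mand 0.15 20 med [0.5372 0.3009 0.1583] rect [537.9 299.4] [ 3.9 14.6] 25.5
scene mand 0.166 74 med [0.5324 0.2958 0.172 ] rect [530.6 295.4] [20.6 18.5] 52.2
scene punch 25 med [0.5082 0.2133 0.1034] rect [506.1 216.1] [15.6 18.4] 68.3
scene punch 129 med [0.512  0.2193 0.1001] rect [508.8 219.7] [25.7 20.4] 76.3
```

The crops confirm it: the small silver ring is in the die and the pale stepped mandrel is in the stand. Both views agree.

| Thing | Measured | Check |
|---|---|---|
| Band | (0.517, -0.173), top 0.049 | As described |
| Mandrel | (0.530, 0.2955), tip 0.172 | As described |
| Punch | (0.506, 0.2195) | 80 mm from the mandrel, direction 72.5°, matching the stand |

I'll move over the band, turning the jaws to -17.5°.

```bash
python3 -m jog '[[[0.029,0.041,0],[0,0,0.09],65],[[0.029,0.041,0],[0,0,0.09],65],[[0.029,0.041,0],[0,0,0.09],65],[[0.029,0.041,0],[0,0,0.09],65],[[0.029,0.041,0],[0,0,0.09],65]]' 30; python3 -m jog '[[[0.029,0.041,0],[0,0,0.09],75],[[0.029,0.041,0],[0,0,0.09],75],[[0.029,0.041,0],[0,0,0.09],75],[[0.029,0.041,0],[0,0,0.09],75],[[0.029,0.041,0],[0,0,0.09],75]]'
```

```text
clock: 0.72
position: [0.3718, -0.3727, 0.2469]
ee_rot: [0.915, 0.403, -0.002, -0.002]
ft_force: [0.5, -0.3, -0.2]
grip_width: 0.653
clock: 1.35
position: [0.5196, -0.1602, 0.246]
ee_rot: [0.798, 0.602, -0.003, -0.002]
ft_force: [0.7, -0.2, 0.6]
grip_width: 0.746
```

```bash
python3 -m jog '[[[-0.001,-0.008,-0.04],[0,0,-0.02],75],[[-0.001,-0.004,-0.05],[0,0,0],75],[[0,0,-0.04],[0,0,0],75],[[0,0,0],[0,0,0],75]]'
python3 - <<'E'
from h import *
snap(1); crop("top",1,340,200,120,120,4,"c3"); crop("scene",1,200,170,110,110,4,"c4")
from workcell import sensors; print(sensors.get_obs()["position"])
E
```

```text
clock: 1.85
position: [0.5192, -0.1667, 0.1125]
ee_rot: [0.801, 0.598, -0.002, -0.002]
ft_force: [-0.8, -0.0, 0.9]
grip_width: 0.744
[ 0.52154589 -0.16723718  0.11605647]
```

View pics/c4.png

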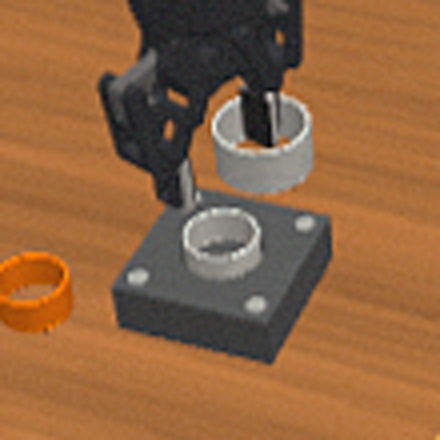

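```bash
python3 -m jog '[[[-0.003,-0.006,-0.03],[0,0,0],75],[[0,0,-0.014],[0,0,0],75],[[0,0,0],[0,0,0],75],[[0,0,0],[0,0,0],75]]'
python3 - <<'E'
from h import *
from workcell import sensors
for i in range(3):
    snap(2); print(sensors.get_obs()["position"],sensors.get_obs()["ft_force"])
crop("scene",2,200,170,110,110,5,"c5")
E
```

```text
clock: 2.45
position: [0.5234, -0.1743, 0.0788]
ee_rot: [0.801, 0.598, 0.003, 0.005]
ft_force: [-0.6, -0.2, 0.7]
grip_width: 0.746
[ 0.523253   -0.17427717  0.07859658] [-0.49253599  0.62677183 -0.243348  ]
[ 0.52284316 -0.17426899  0.0780538 ] [-0.72090269  0.22633762 -0.3327999 ]
[ 0.52258722 -0.17430786  0.07768812] [0.15300546 0.10945131 0.60705525]
```

View pics/c5.png

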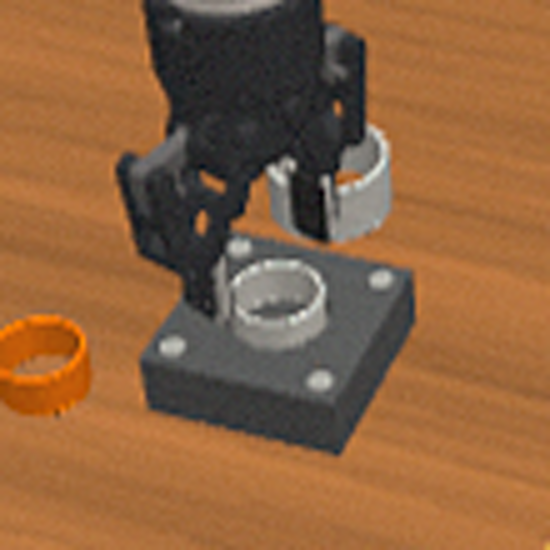

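```bash
python3 -m jog '[[[-0.005,0.001,-0.012],[0,0,-0.02],70],[[-0.001,0,-0.007],[0,0,0],70],[[0,0,0],[0,0,0],70],[[0,0,0],[0,0,0],70]]'
python3 - <<'E'
from workcell import sensors,cams
for i in range(2):
    cams.camera("top"); s=sensors.get_obs();print(s["position"],s["ft_force"])
E
```

```text
clock: 3.25
position: [0.5156, -0.1731, 0.0568]
ee_rot: [0.808, 0.589, 0.002, 0.004]
ft_force: [-0.0, 0.5, 0.1]
grip_width: 0.704
[ 0.51560684 -0.17309893  0.05682407] [ 0.47560227 -0.69420202 -0.94528836]
[ 0.5156984  -0.17309835  0.05694834] [-0.59229517 -1.08485037 -0.08458026]
```

```bash
python3 -m jog '[[[0.001,0,-0.002],[0,0,0],40],[[0,0,0],[0,0,0],40],[[0,0,0],[0,0,0],40],[[0,0,0],[0,0,0],40]]' 35
python3 - <<'E'
from h import *
snap(3); crop("scene",3,200,170,110,110,5,"c6")
E
```

```text
clock: 3.85
position: [0.5173, -0.1733, 0.056]
ee_rot: [0.808, 0.589, 0.002, 0.005]
ft_force: [0.2, -0.3, 1.2]
grip_width: 0.515
```

View pics/c6.png

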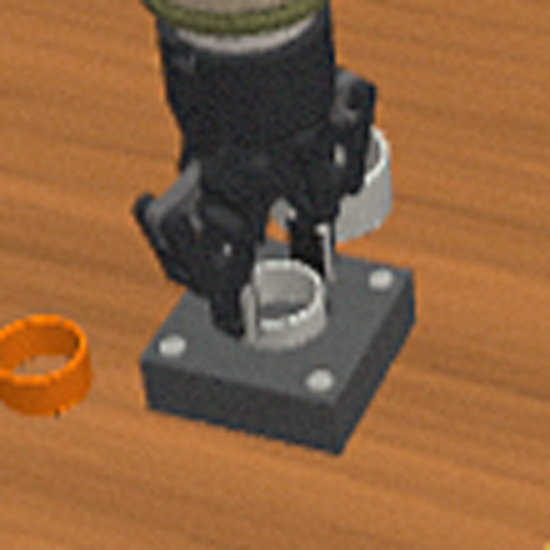

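```bash
python3 -m jog '[[[0,0,0.015],[0,0,0],40],[[0,0,0.02],[0,0,0],40],[[0,0,0.04],[0,0,0],40],[[0,0,0.05],[0,0,0],40],[[0,0,0.05],[0,0,0],40]]'
python3 - <<'E'
from h import *
snap(4); crop("scene",4,180,110,140,140,5,"c7")
E
```

```text
clock: 4.58
position: [0.5148, -0.1721, 0.2358]
ee_rot: [0.808, 0.59, 0.001, 0.002]
ft_force: [0.8, 0.1, 0.1]
grip_width: 0.513
```

View pics/c7.png

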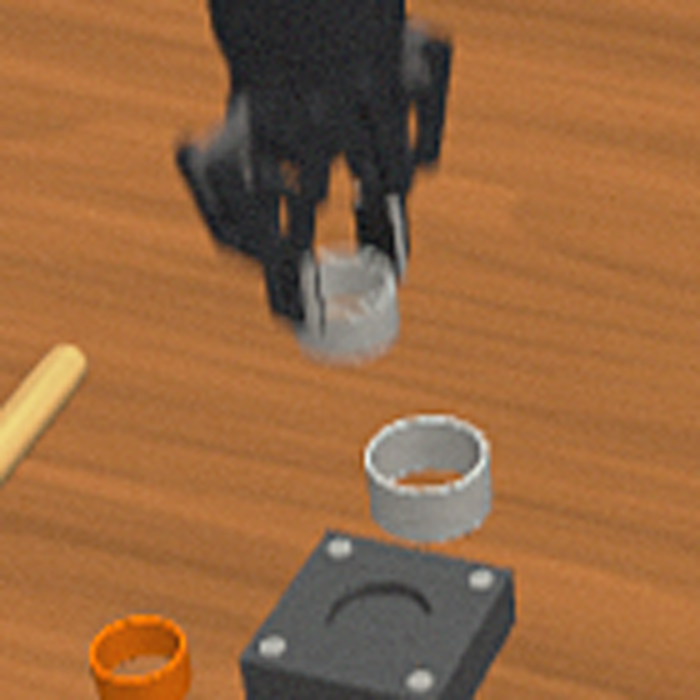

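The band is held and clear of the die. Now I'll carry it towards the mandrel, keeping its underside above the nose at about 0.215.

```bash
python3 -m jog '[[[0.001,0.03,0.005],[0,0,0],40],[[0.001,0.05,0.005],[0,0,0],40],[[0.001,0.05,0],[0,0,0],40],[[0.001,0.05,0],[0,0,0],40],[[0.001,0.05,0],[0,0,0],40]]';python3 -m jog '[[[0.002,0.05,0],[0,0,0],40],[[0.002,0.05,0],[0,0,0],40],[[0.002,0.05,0],[0,0,0],40],[[0.002,0.04,0],[0,0,0],40],[[0,0.01,0],[0,0,0],40]]'
```

```text
clock: 5.3
position: [0.5213, 0.0595, 0.2532]
ee_rot: [0.81, 0.586, 0.004, 0.008]
ft_force: [0.6, 0.6, -0.7]
grip_width: 0.515
clock: 5.92
position: [0.5267, 0.2693, 0.2547]
ee_rot: [0.809, 0.588, 0.005, 0.008]
ft_force: [-0.3, -0.6, -0.6]
grip_width: 0.514
```

```bash
python3 -m jog '[[[0.003,0.018,0],[0.007,0.017,0],40],[[0,0.006,-0.005],[0,0,0],40],[[0,0,0],[0,0,0],40],[[0,0,0],[0,0,0],40],[[0,0,0],[0,0,0],40]]'
python3 - <<'E'
from h import *
snap(5); crop("scene",5,400,150,140,140,5,"c8");crop("top",5,120,200,120,120,5,"c9")
from workcell import sensors; s=sensors.get_obs();print(s["position"],s["ee_rot"])
E
```

```text
clock: 6.55
position: [0.5302, 0.2903, 0.2494]
ee_rot: [0.809, 0.587, -0.001, 0.001]
ft_force: [-0.5, 0.1, -1.3]
grip_width: 0.515
[0.53024737 0.29054282 0.24949471] [ 8.09253389e-01  5.87458494e-01 -4.29666504e-04  1.13385795e-03]
```

View pics/c8.png

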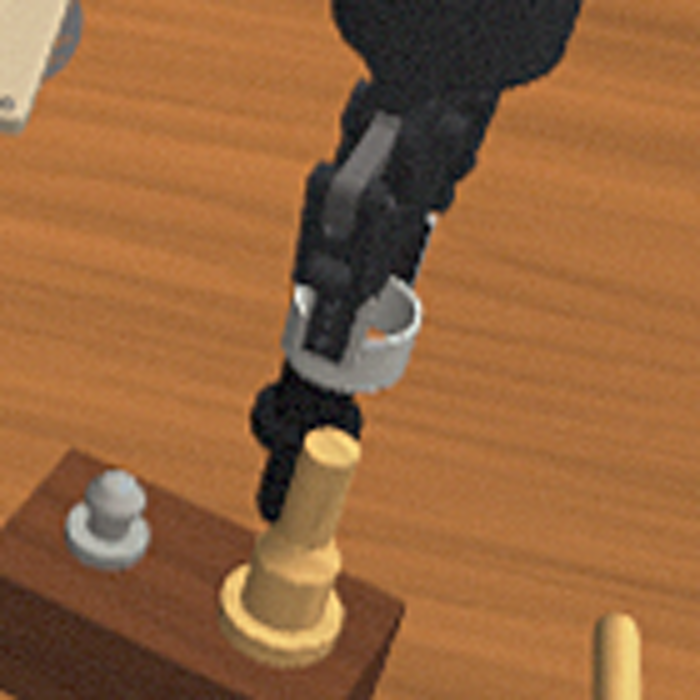

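View pics/c9.png

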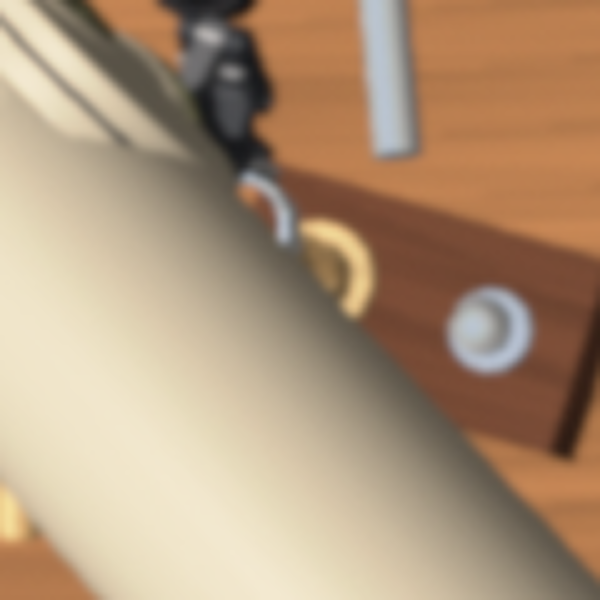

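```bash
cat >> h.py <<'E'
def proj(P,K,V):
    c=np.asarray(P)@V[:3,:3].T+V[:3,3]; return np.stack([c[...,0]/c[...,2]*K[0,0]+K[0,2],c[...,1]/c[...,2]*K[1,1]+K[1,2]],-1)
def circ(x,y,z,r):
    a=np.linspace(0,2*np.pi,181); return np.stack([x+r*np.cos(a),y+r*np.sin(a),0*a+z],-1)
E
python3 - <<'E'
from h import *
p,d,K,V=load("scene",5)
hsv=cv2.cvtColor(p,cv2.COLOR_RGB2HSV)
m=np.zeros((480,640),np.uint8); m[195:232,450:490]=((hsv[...,1]<60)&(hsv[...,2]>95))[195:232,450:490]
ys,xs=np.nonzero(m); print("band",xs.min(),xs.max(),ys.min(),ys.max())
b=proj(np.vstack([circ(.530,.2905,.2185,.023),circ(.530,.2905,.2425,.023)]),K,V); print("pred",b.min(0),b.max(0))
for n in("scene","top"):
    p,d,K,V=load(n,0); hsv=cv2.cvtColor(p,cv2.COLOR_RGB2HSV)
    m=((hsv[...,0]>12)&(hsv[...,0]<28)&(hsv[...,1]<150)&(hsv[...,2]>140)).astype(np.uint8)
    q=np.vstack([circ(.53,.2955,.082,.025),circ(.53,.2955,.172,.011),circ(.53,.2955,.112,.017)]); b=proj(q,K,V)
    x0,y0=np.maximum(b.min(0).astype(int)-8,0);x1,y1=b.max(0).astype(int)+9
    ys,xs=np.nonzero(m[y0:y1,x0:x1]); print(n,"mand",xs.min()+x0,xs.max()+x0,ys.min()+y0,ys.max()+y0,"pred",b.min(0).round(1),b.max(0).round(1))
    t=proj(circ(.53,.2955,.172,.011),K,V); print("tip pred",t.min(0),t.max(0))
    print(m[y0:y1,x0:x1].sum(1))
E
```

```text
band 457 486 195 228
pred [456.50677082 202.30655421] [485.13541864 228.24367093]
scene mand 444 471 235 283 pred [443.8 235. ] [471.9 279.4]
tip pred [460.23744169 234.95677386] [471.86841413 242.71058407]
[ 0  0  0  0  0  0  0  0  0  1  7  9 11 11 11 10  9  7  7  9  8  8  8  8
  8  7  8  8  7  7  9  7 12 11 14 16 16 18 19 16 15 18 18 18 20 20 21 21
 22 20 20 18 16 15 13 14 10  1  0  0  0  0]
top mand 158 202 235 274 pred [167.  243.8] [194.6 266.4]
tip pred [166.96001579 244.78733394] [177.69588349 255.49159289]
[28 25 22 20 14 12 12 12 16 22 33 34 35 35 32 32 31 29 29 29 26 25 28 28
 28 26 27 25 23 21 19 15 11  3  2  3  5  9 13 15]
```

Predicted and measured outlines agree within a pixel for both band and mandrel. I'll centre on (0.530, 0.2955), lower part way and check.

```bash
python3 -m jog '[[[0,0.005,-0.01],[0,0,0],40],[[0,0,-0.02],[0,0,0],40],[[0,0,-0.02],[0,0,0],40],[[0,0,-0.01],[0,0,0],40],[[0,0,0],[0,0,0],40]]'
python3 - <<'E'
from h import *
snap(6); crop("scene",6,400,150,140,140,5,"c10")
from workcell import sensors; s=sensors.get_obs();print(s["position"],s["ee_rot"],s["ft_force"])
p,d,K,V=load("scene",6);x,y,z=s["position"]
b=proj(np.vstack([circ(.530,.2955,z-.031,.023),circ(.53,.2955,z-.007,.023)]),K,V); print("pred if centred",b.min(0),b.max(0))
hsv=cv2.cvtColor(p,cv2.COLOR_RGB2HSV)
m=((hsv[...,1]<60)&(hsv[...,2]>95))[205:262,445:495];ys,xs=np.nonzero(m); print("band",xs.min()+445,xs.max()+445,ys.min()+205,ys.max()+205)
E
```

```text
clock: 7.28
position: [0.5293, 0.2953, 0.1836]
ee_rot: [0.809, 0.588, -0.002, 0.001]
ft_force: [-0.4, -0.5, -0.1]
grip_width: 0.517
[0.52973887 0.29559333 0.18480729] [ 0.80918775  0.5875486  -0.00083439  0.00106367] [ 0.35044724  0.36202599 -1.13079181]
pred if centred [451.971976   228.66083888] [479.0147102  253.81992439]
band 452 480 206 253
```

View pics/c10.png

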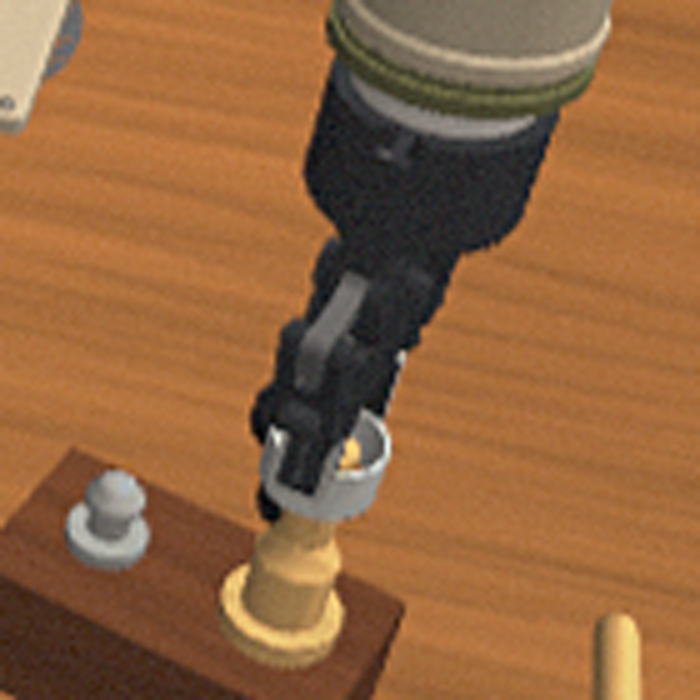

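The nose is inside the band and the band is centred. I'll lower it to a TCP height of about 0.130, which puts the underside at 0.099, round the step.

```bash
python3 -m jog '[[[0,0,-0.015],[0,0,0],40],[[0,0,-0.015],[0,0,0],40],[[0,0,-0.01],[0,0,0],40],[[0,0,0],[0,0,0],40]]'; python3 -m jog '[[[0,0,-0.007],[0,0,0],40],[[0,0,-0.005],[0,0,0],40],[[0,0,0],[0,0,0],40]]'
python3 - <<'E'
from h import *
snap(7); crop("scene",7,400,170,140,140,5,"c11")
from workcell import sensors; s=sensors.get_obs();print(s["position"],s["ee_rot"],s["ft_force"])
E
```

```text
clock: 7.88
position: [0.5299, 0.2956, 0.1425]
ee_rot: [0.809, 0.587, -0.0, 0.001]
ft_force: [0.8, 1.1, 0.2]
grip_width: 0.512
clock: 8.25
position: [0.5302, 0.2959, 0.1301]
ee_rot: [0.809, 0.587, 0.0, 0.001]
ft_force: [-0.6, -0.1, -0.9]
grip_width: 0.516
[0.53032483 0.29604021 0.13059655] [8.09233682e-01 5.87485531e-01 3.14508239e-04 1.22506856e-03] [-0.15052392  0.7130479  -0.92951754]
```

View pics/c11.png

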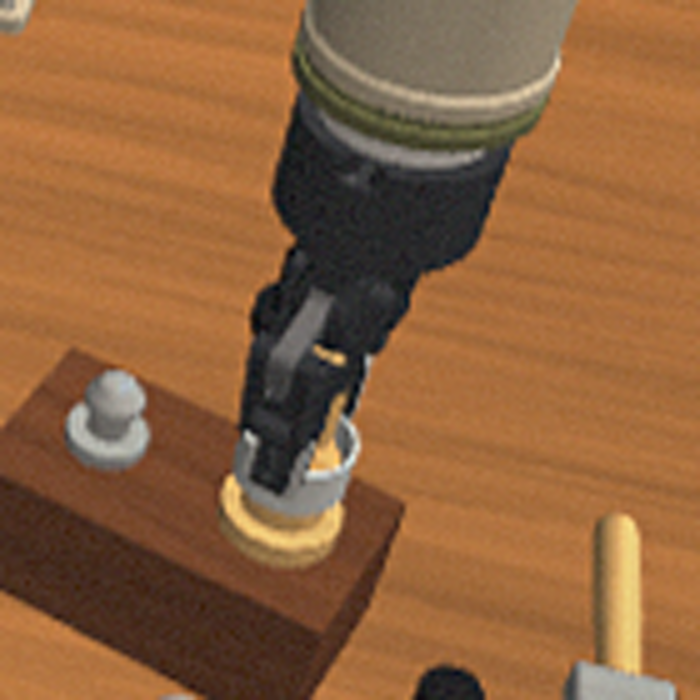

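```bash
python3 -m jog '[[[0,0,-0.006],[0,0,0],40],[[0,0,0],[0,0,0],40],[[0,0,0],[0,0,0],78],[[0,0,0],[0,0,0],78],[[0,0,0],[0,0,0],78]]'; python3 -m jog '[[[0,0,0.01],[0,0,0],78],[[0,0,0.015],[0,0,0],78],[[0,0,0.005],[0,0,0],78],[[0,0,0],[0,0,0],78]]'
python3 - <<'E'
from h import *
snap(8); crop("scene",8,400,170,140,140,5,"c12")
from workcell import sensors; s=sensors.get_obs();print(s["position"],s["ee_rot"],s["ft_force"])
E
```

```text
clock: 8.98
position: [0.5308, 0.2963, 0.125]
ee_rot: [0.809, 0.587, 0.001, 0.001]
ft_force: [-1.0, 0.4, 0.7]
grip_width: 0.783
clock: 9.48
position: [0.5312, 0.2966, 0.1583]
ee_rot: [0.809, 0.587, 0.002, 0.002]
ft_force: [0.5, 0.7, -0.2]
grip_width: 0.776
[0.5309266  0.2965075  0.15764856] [0.80924834 0.58746318 0.00145442 0.00141905] [-0.09083834  0.70544063 -0.37793753]
```

View pics/c12.png

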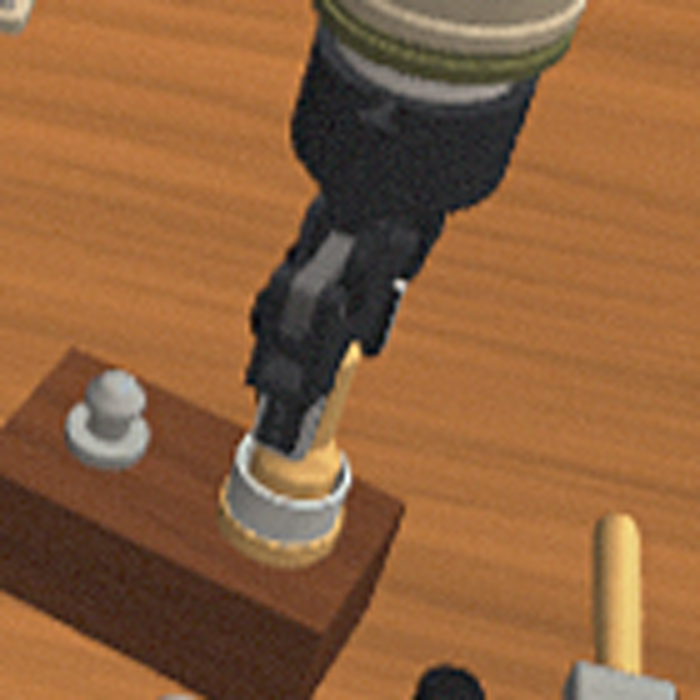

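```bash
python3 - <<'E'
from h import *
p,d,K,V=load("scene",8); c=cloud(d,K,V); hsv=cv2.cvtColor(p,cv2.COLOR_RGB2HSV)
m=(np.hypot(c[...,0]-.53,c[...,1]-.2955)<.03)&(hsv[...,1]<70)&(c[...,2]>.075)&(c[...,2]<.118)&(hsv[...,2]>90)
q=c[m];print(len(q),np.percentile(q[:,2],[1,50,99]).round(4),q[:,:2].min(0),q[:,:2].max(0))
E
python3 -m jog '[[[0,-0.001,-0.005],[0,0,0],60],[[0,0,0],[0,0,0],15],[[0,0,0],[0,0,0],10],[[0,0,0],[0,0,0],10],[[0,0,0],[0,0,0],10]]' 90
python3 -m jog '[[[0,0,0],[0,0,0],10],[[0,0,0],[0,0,0],10]]'
```

```text
233 [0.0819 0.0966 0.1084] [0.5155804  0.27239772] [0.55454268 0.31665839]
clock: 10.2
position: [0.5306, 0.2952, 0.1514]
ee_rot: [0.809, 0.588, 0.001, 0.001]
ft_force: [0.1, -0.3, 0.3]
grip_width: 0.237
clock: 10.45
position: [0.5306, 0.2952, 0.1514]
ee_rot: [0.809, 0.587, 0.001, 0.001]
ft_force: [-0.3, -0.9, 0.9]
grip_width: 0.237
```

The band is seated, spanning z 0.082 to 0.108 against an expected 0.082 to 0.106, and the nose is gripped. Next I draw the mandrel straight up.

```bash
python3 -m jog '[[[0,0,0.01],[0,0,0],10],[[0,0,0.015],[0,0,0],10],[[0,0,0.02],[0,0,0],10],[[0,0,0.025],[0,0,0],10],[[0,0,0.03],[0,0,0],10]]';python3 -m jog '[[[0,0,0.03],[0,0,0],10],[[0,0,0.03],[0,0,0],10],[[0,0,0.03],[0,0,0],10],[[0,0,0.03],[0,0,0],10],[[0,0,0.02],[0,0,0],10]]'
python3 - <<'E'
from h import *
snap(9)
from workcell import sensors; s=sensors.get_obs();print(s["position"],s["joint_pos"].round(3),s["ft_force"])
E
```

```text
clock: 11.08
position: [0.5295, 0.2946, 0.2563]
ee_rot: [0.809, 0.588, -0.001, 0.001]
ft_force: [0.6, 0.5, -2.4]
grip_width: 0.233
clock: 11.7
position: [0.5281, 0.2951, 0.4101]
ee_rot: [0.809, 0.588, 0.003, 0.001]
ft_force: [-0.4, 1.2, -1.9]
grip_width: 0.236
[0.52842186 0.29557554 0.41072661] [-0.015  0.346 -0.794  1.196  0.251  1.686 -1.06 ] [-0.92229883  1.44456032 -1.99218063]
```

View pics/scene9.png

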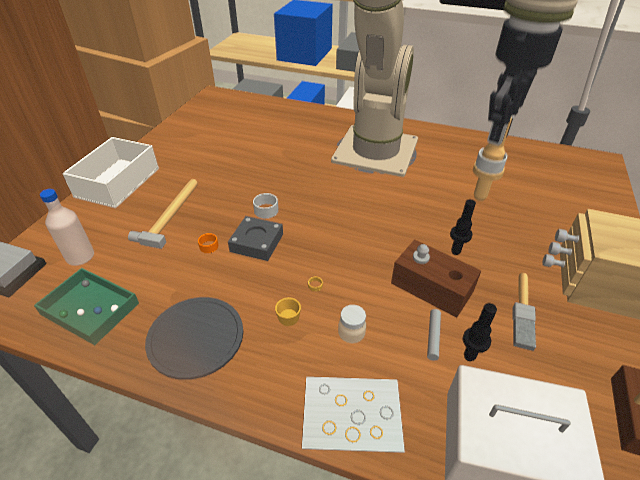

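The mandrel is out with the band on the collar, at scene (490,165). Now I lay it over outward about (0.485, -0.875, 0), gently.

```bash
python3 -m jog '[[[0,0,0],[0.02,-0.035,0],10],[[0,0,0],[0.035,-0.061,0],10],[[0,0,0],[0.035,-0.061,0],10],[[0,0,0],[0.035,-0.061,0],10],[[0,0,0],[0.035,-0.061,0],10]]' 110;python3 -m jog '[[[0,0,0],[0.035,-0.061,0],10],[[0,0,0],[0.035,-0.061,0],10],[[0,0,0],[0.035,-0.061,0],10],[[0,0,0],[0.035,-0.061,0],10],[[0,0,0],[0.035,-0.061,0],10]]'
python3 - <<'E'
from h import *
snap(10)
from scipy.spatial.transform import Rotation as R
from workcell import sensors; s=sensors.get_obs();print(s["position"],s["joint_pos"].round(3),s["ft_force"],R.from_quat(s["ee_rot"]).as_matrix().round(3))
E
```

```text
clock: 12.42
position: [0.5272, 0.2958, 0.4079]
ee_rot: [0.797, 0.581, 0.166, 0.018]
ft_force: [0.3, 1.0, -2.6]
grip_width: 0.233
clock: 13.05
position: [0.5244, 0.2945, 0.4043]
ee_rot: [0.76, 0.554, 0.338, 0.038]
ft_force: [-0.5, 0.5, -2.0]
grip_width: 0.231
[0.52369474 0.29403972 0.4035745 ] [ 0.239 -0.236 -0.711  1.844 -0.218  0.79  -0.727] [ 0.55595724 -0.24191433 -1.55714591] [[ 0.16   0.816  0.555]
 [ 0.868 -0.384  0.314]
 [ 0.47   0.432 -0.77 ]]
```

View pics/scene10.png

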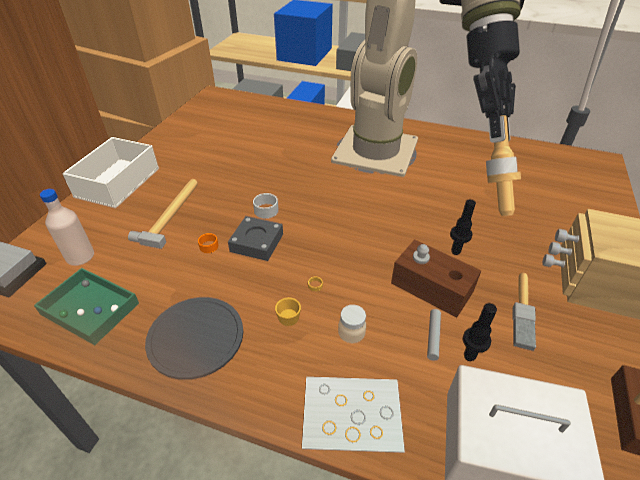

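```bash
python3 -m jog '[[[0.02,0.008,0.005],[0.03,-0.052,0],10],[[0.025,0.01,0.005],[0.035,-0.061,0],10],[[0.025,0.01,0.005],[0.035,-0.061,0],10],[[0.025,0.01,0.005],[0.035,-0.061,0],10],[[0.025,0.01,0.005],[0.035,-0.061,0],10]]';python3 - <<'E'
from h import *
from scipy.spatial.transform import Rotation as R
from workcell import sensors; s=sensors.get_obs();print(s["position"],s["joint_pos"].round(3),R.from_quat(s["ee_rot"]).as_matrix()[:,2].round(3))
E
```

```text
clock: 13.78
position: [0.6455, 0.3441, 0.4283]
ee_rot: [0.703, 0.512, 0.491, 0.055]
ft_force: [-0.6, -0.9, -1.9]
grip_width: 0.231
[0.64545275 0.34409549 0.42834901] [ 0.29  -0.028 -0.833  1.822  0.032  0.306 -0.89 ] [ 0.746  0.425 -0.512]
```

```bash
python3 -m jog '[[[0.01,0.005,0.025],[0.02,-0.035,0],10],[[0.01,0.005,0.03],[0.025,-0.044,0],10],[[0.01,0.005,0.03],[0.025,-0.044,0],10],[[0.01,0.005,0.03],[0.025,-0.044,0],10],[[0,0,0.02],[0.025,-0.044,0],10]]';python3 - <<'E'
from h import *
from scipy.spatial.transform import Rotation as R
from workcell import sensors; s=sensors.get_obs();print(s["position"],s["joint_pos"].round(3),R.from_quat(s["ee_rot"]).as_matrix()[:,2].round(3))
snap(11)
E
```

```text
clock: 14.4
position: [0.687, 0.3652, 0.5744]
ee_rot: [0.647, 0.471, 0.596, 0.067]
ft_force: [-0.6, 0.4, -2.5]
grip_width: 0.232
[0.68700008 0.36520725 0.57440678] [ 0.293 -0.02  -0.832  1.669  0.075  0.202 -0.923] [ 0.833  0.476 -0.281]
```

View pics/scene11.png

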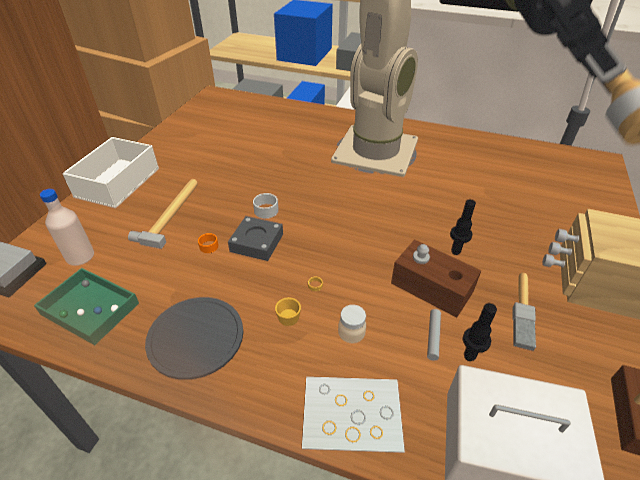

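```bash
python3 -m jog '[[[0,0,0.02],[0.02,-0.035,0],10],[[0,0,0.015],[0.02,-0.035,0],10],[[0,0,0.01],[0.018,-0.03,0],10],[[0,0,0],[0.01,-0.017,0],10],[[0,0,0],[0,0,0],10]]';python3 - <<'E'
from h import *
from scipy.spatial.transform import Rotation as R
snap(12)
from workcell import sensors; s=sensors.get_obs();print(s["position"],s["joint_pos"].round(3),R.from_quat(s["ee_rot"]).as_matrix()[:,2].round(3))
p=load("scene",12)[0];q=load("top",12)[0]
a=cv2.resize(p[0:220,400:640,::-1],None,fx=3,fy=3);cv2.imwrite("pics/c13.png",a)
cv2.imwrite("pics/c14.png",cv2.resize(q[0:240,0:320,::-1],None,fx=2.4,fy=2.4))
E
```

```text
clock: 15.12
position: [0.6854, 0.3655, 0.6206]
ee_rot: [0.612, 0.446, 0.649, 0.073]
ft_force: [-0.3, -0.5, -2.4]
grip_width: 0.237
[0.68550316 0.36554214 0.62125161] [ 0.268 -0.054 -0.79   1.687 -0.04   0.07  -0.827] [ 0.859  0.49  -0.147]
```

View pics/c13.png

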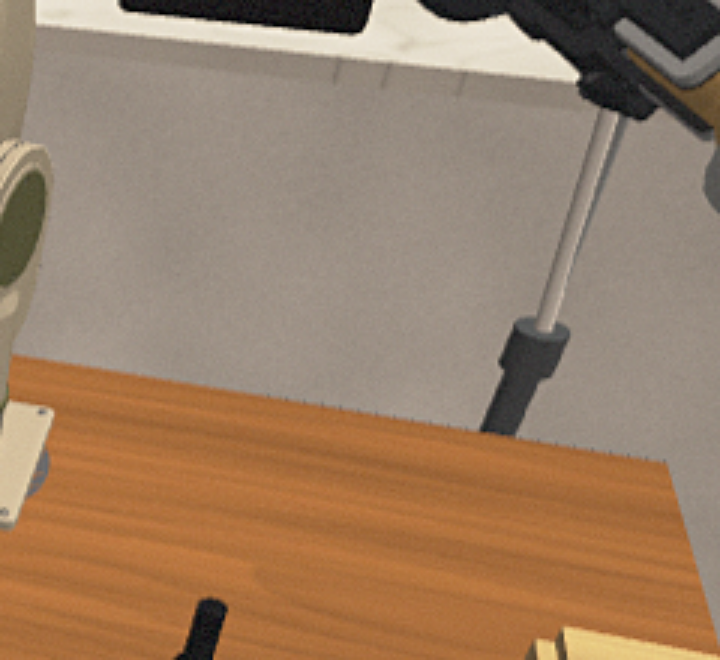

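View pics/c14.png

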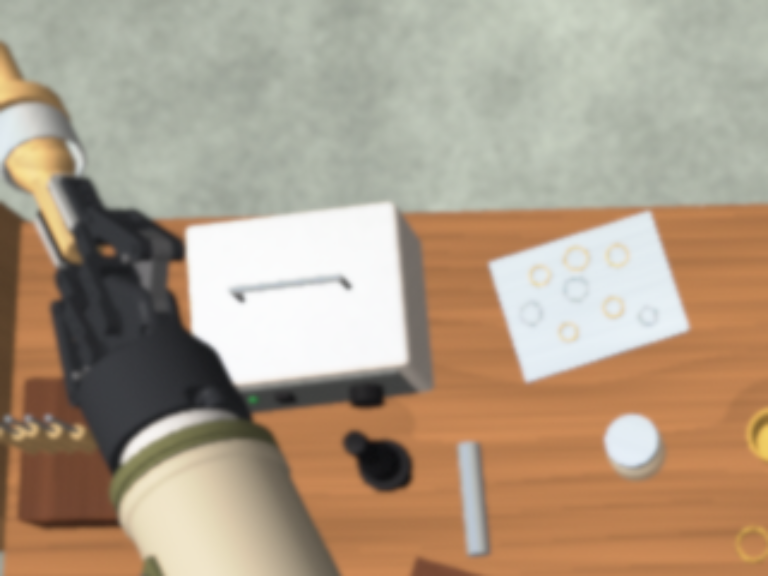

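The top view shows the mandrel over with the band at (15,55), round the step against the collar. Joint 6 is close to its limit of 0.06, so I back off by 3.5° and then measure the axis from the top depth.

```bash
python3 -m jog '[[[-0.02,-0.03,-0.02],[-0.015,0.026,0],10],[[-0.02,-0.03,-0.02],[-0.015,0.026,0],10],[[-0.01,-0.02,-0.01],[0,0,0],10],[[0,0,0],[0,0,0],10],[[0,0,0],[0,0,0],10]]';python3 - <<'E'
from h import *
from scipy.spatial.transform import Rotation as R
snap(13)
from workcell import sensors; s=sensors.get_obs();T=s["position"];M=R.from_quat(s["ee_rot"]).as_matrix();print(T,s["joint_pos"].round(3),M[:,2].round(3),abs(s["joint_velocities"]).max())
p,d,K,V=load("top",13);c=cloud(d,K,V);hsv=cv2.cvtColor(p,cv2.COLOR_RGB2HSV)
L=(c-T)@M
near=(np.hypot(L[...,0],L[...,1])<.04)&(d>0)&(L[...,2]>-.03)&(L[...,2]<.16)
wood=near&(hsv[...,0]>8)&(hsv[...,0]<30)&(hsv[...,1]>60); sil=near&(hsv[...,1]<40)&(hsv[...,2]>110)
for a in np.arange(-.02,.15,.01):
    for nm,mm in(("w",wood),("s",sil)):
        q=c[mm&(L[...,2]>=a)&(L[...,2]<a+.01)]
        if len(q)>8: print(nm,round(a,2),len(q),"top z",np.percentile(q[:,2],95).round(4),"axis z tool",(T+M[:,2]*(a+.005))[2].round(4))
cv2.imwrite("pics/c15.png",cv2.resize(p[0:240,0:320,::-1],None,fx=2.4,fy=2.4))
E
```

```text
clock: 15.85
position: [0.6487, 0.3079, 0.5809]
ee_rot: [0.623, 0.458, 0.63, 0.075]
ft_force: [-0.2, 0.2, -1.4]
grip_width: 0.232
[0.64913936 0.30724896 0.58070795] [-0.309 -0.189 -0.163  1.871 -0.562  0.095 -0.28 ] [ 0.854  0.483 -0.194] 0.012668722687240909
w -0.02 85 top z 0.5957 axis z tool 0.5836
s -0.02 40 top z 0.6031 axis z tool 0.5836
w -0.01 50 top z 0.5932 axis z tool 0.5817
s -0.01 47 top z 0.6005 axis z tool 0.5817
w 0.0 53 top z 0.5933 axis z tool 0.5797
s 0.0 48 top z 0.5989 axis z tool 0.5797
w 0.01 57 top z 0.593 axis z tool 0.5778
s 0.01 36 top z 0.5968 axis z tool 0.5778
w 0.02 69 top z 0.5888 axis z tool 0.5758
w 0.03 213 top z 0.5893 axis z tool 0.5739
w 0.04 125 top z 0.5897 axis z tool 0.572
s 0.04 144 top z 0.5904 axis z tool 0.572
s 0.05 214 top z 0.5892 axis z tool 0.57
w 0.06 32 top z 0.5911 axis z tool 0.5681
s 0.06 185 top z 0.5871 axis z tool 0.5681
w 0.07 275 top z 0.5906 axis z tool 0.5661
s 0.07 10 top z 0.5856 axis z tool 0.5661
w 0.08 34 top z 0.5886 axis z tool 0.5642
w 0.09 44 top z 0.5745 axis z tool 0.5622
w 0.1 97 top z 0.5727 axis z tool 0.5603
w 0.11 92 top z 0.5707 axis z tool 0.5583
w 0.12 91 top z 0.5685 axis z tool 0.5564
w 0.13 29 top z 0.5661 axis z tool 0.5545
```

View pics/c15.png

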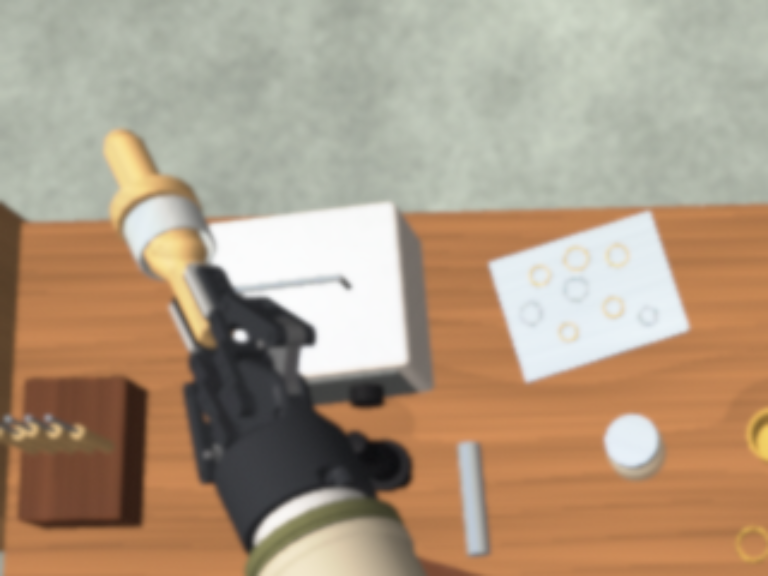

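The shank's depth slope matches the tool axis, so the mandrel is 11° off level, at a height of about 0.55 to 0.6 m. The band lies at tool z 0.045 to 0.069, touching the collar. I let it settle and check once more.

```bash
python3 -m jog '[[[0,0,0],[0,0,0],10],[[0,0,0],[0,0,0],10],[[0,0,0],[0,0,0],10],[[0,0,0],[0,0,0],10],[[0,0,0],[0,0,0],10]]';python3 - <<'E'
from workcell import sensors,cams,manip
for i in range(3):
    cams.camera("top"); s=sensors.get_obs(); print(s["position"].round(4),abs(s["joint_velocities"]).max().round(4),s["joint_pos"][5].round(3),s["grip_width"].round(3))
E
```

```text
clock: 16.58
position: [0.6503, 0.3065, 0.5808]
ee_rot: [0.623, 0.457, 0.63, 0.076]
ft_force: [0.9, -0.8, -2.0]
grip_width: 0.226Traceback (most recent call last):
  File "<stdin>", line 3, in <module>
AttributeError: 'float' object has no attribute 'round'
```

Run:
```python
from workcell import sensors,cams,manip
for i in range(3):
    cams.camera("top"); s=sensors.get_obs(); print(s["position"],abs(s["joint_velocities"]).max(),s["joint_pos"][5],s["grip_width"])
print(manip.hand_in())
```

```text
[0.6502823  0.30654575 0.58076403] 0.0015174512242921985 0.09510887390029311 0.23295256819126445
[0.65025549 0.30657741 0.58076004] 0.0015180625795866562 0.0951031646574907 0.23008766044561857
[0.65027662 0.30654846 0.58072921] 0.0021572475119804773 0.095109559126552 0.2307397380801841
the job is handed in; nothing more can be done
None
```

The job is done and handed in at about 17 s of the 64 s allowed; `hand_in()` gives no verdict, so I have only my own checks to go on.

I lifted the small silver band out of the die and slipped it over the mandrel. I let it go about 11 mm above the collar, because the gripper's body would have met the nose any lower. It sat down on the collar. I then gripped the nose, drew the mandrel straight up out of the stand and laid it over outward.

- **Band on the collar before the lift:** depth put it at z 0.082 to 0.108 m, where 0.082 to 0.106 m was expected.
- **Level:** the mandrel's axis is about 11° off level, nose up. The slope of the shank in the depth picture agrees with the tool pose.
- **Height:** every part of it is roughly 0.55 m or more above the bench.
- **Band at the end:** it is still round the step against the collar.
- **At rest:** joint speeds were about 0.002 rad/s or less and the grip was holding.
- **Margins:** joint 6 came within 0.01 rad of its lower limit while I laid the mandrel over. I backed off to 0.095 rad, and the limit is 0.06.
- **Other things:** the punch and the rest of the bench looked unmoved in the pictures. I did not measure their positions again.

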